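# Clip a humidity logger to a dry box, crack its stuck lid and hold it ajar

## Robot

A 7-joint arm with a two-finger parallel gripper is mounted at the origin on a cart in front of the work surface, level with it; the furniture and walls round the work are solid. World frame = base frame: x ahead of the robot, y to its left, z up, the work surface at z = 0. Lengths are in m, angles in rad, forces in N, time in s.
With the tool pointing down it reaches from about 0.4 to 0.85 m from the base axis. Payload 10.4 kg.
Tool frame: the origin (TCP) lies midway between the tips of the shut fingers; the grasp point (between the pads) lies 19 mm behind it (manip.hold_point_z is the distance from the TCP to the grasp point, in m); z points along the fingers, y is the line along which they close (so a half turn about z gives the same grasp; the last joint's range is limited). The gripper opens to 87 mm and grips with 3 to 60 N. Pads are 19 mm wide; open, the fingers measure 117 mm over their backs; the gripper's body (75 mm by 190 mm) begins 51 mm behind the grasp point.
Start: joints at [1.087, 0.332, -0.065, 1.46, 0.022, 1.35, -0.088], TCP at [0.278, -0.56, 0.223] pointing down, gripper open.
Joint ranges: [-2.6, 2.6], [-0.5, 2.12], [-1.47, 1.34], [0.16, 2.42], [-1.27, 4.41], [0.06, 2.06], [-2.6, 2.6]. Speed limits (rad/s): [2.22, 2.22, 2.79, 2.79, 3.14, 3.14, 3.14].

## Interface

Orientations are given as [roll, pitch, yaw] about the fixed x, y, z axes, in that order (R = Rz(yaw) Ry(pitch) Rx(roll)).
In Python, from plant import sensors, imaging, manip gives the robot as it stands.
- The arm moves only by the tool jog_arm, never from a script. Its argument "steps" is a list of rows, each an object with "linear": the shift along the world's x, y, z in m, a list of three; "dr": the turn, a rotation vector about the world's x, y, z in degrees, a list of three. In form: [{"linear": [tx, ty, tz], "dr": [ax, ay, az]}, ...]. A call has 1 to 5 rows; each row is the pose to reach, as a shift and turn from the pose commanded when the call began; what a row does not reach only later rows make up. A row lasts 1/8 s, in which the tool goes at most 62.5 mm and 10.7 degrees, less where a joint would pass 70% of its speed; a pose out of reach is approached as far as the arm can. A call with a gripper value outside its range is refused whole. "grip" is the opening, from -1 (shut) to 1 (fully open), set as the call begins (left out, the last holds). The fingers move at their own pace and stop on an object; the grip force is fixed at half the most. Time passes only in rows, so rows that repeat a pose let the fingers close. It gives the time, the measured TCP pose, the force, the opening and the grip force at its end, in the units of the state.
- sensors.get_state(): the state, without advancing time (a new reading comes with each control period).
- imaging.read_camera(name): name is "scene" or "top"; returns a dict with "image" (400x640x3 uint8, red, green, blue), "mtx" (3x3 intrinsics, pixels), "rvec" (rotation vector, rad) and "tvec" (3), from world to camera coordinates, as OpenCV has them. Camera axes: x right, y down, z forward; pixel columns grow to the right and rows downward; lengths in m; the calibration is good to about 2 mm. A picture is of the moment at which its call begins. There is no depth.
- manip.job_done(): hands the job in; it is judged then, once.
The state is a dict: "time_s": time; "joint_positions": joint angles; "dq": joint speeds; "joint_efforts": joint torques, N m; "tool_pos": TCP position; "tcp_rot": TCP orientation; "wrist_force": force on the tool from outside, world axes, zero at the start; "torque": the same for the moment, N m; "gripper_width": finger opening in m; "grasp_force": force on a finger pad.
Only numpy, scipy, OpenCV 4.12 (cv2) and the standard library are available. Lean on these libraries where they do the work, as an engineer would, in place of code of your own. Each camera call takes 0.05 s, during which the arm holds its last target. There are 200 camera calls.

## Task

Take the white humidity logger from its black dock by squeezing its sprung clip, clip it onto the upright metal tab in front of the grey dry box and let go of it while the box is still shut. Then grip the lid's orange handle, pull straight up until the sticky seal lets go, without ripping the lid away, and finish while still holding the lid level over the box, about 2 cm above its shut position and touching nothing else. Leave the brush, the black impeller and the brass weight where they are.

Things in the scene. Friction and masses are not known exactly. Their poses are not given: they have to be found in the camera images.
- dry_box: Grey dry box fixed to the bench, 100 x 100 mm, rim 58 mm high. Origin at the centre of its underside, z up. On its -x side an aluminium tab stands upright on a low foot: a plate 5 mm thick along x, 36 mm wide along y, 82 mm in front of the box's centre (x = -82 mm), top edge 75 mm above the bench; 29.5 mm are free between tab and box wall.
- tab_top (a point): Middle of the top edge of the tab (75 mm above the bench); axes as the box's, so the plate's thickness lies along x.
- lid: Loose blue lid, 100 x 100 mm, lying on the rim, top 66 mm above the bench, 0.2 to 0.33 kg, 15 mm plug below. Origin at the centre of the plug's underside, 43 mm above the box's origin when shut; axes as the box's. Sprung black sealing lips hold the plug: about 17 N upward pull (weight included), most at the start, fading over 5 mm; clear by 12 mm (at 10 mm the lips can still carry it).
- lid_handle (a point): Grip point of the lid's orange bar handle: bar 16 mm thick along the lid's x, 56 mm long along its y, centred on the lid, its top 97 mm above the bench, 31 mm above the lid plate. This point is 89 mm above the bench when shut, 8 mm below the bar's top, and moves with the lid.
- dock: Black dock fixed to the bench, 72 x 60 mm; the logger stands in it on a floor 14 mm above the bench, between walls 14 mm high on its -x and +-y sides, 2 to 3 mm play. Origin at its underside centre. Lift the logger straight out by 20 mm or more.
- logger: Loose white humidity logger, 0.14 kg, upright in the dock with the dock's yaw. Origin on its underside, in its clamping face (x = 0), z up. Housing x -22 to 0 mm, 40 mm wide (y), 48 mm high; above it a handle plate x -14 to -5 mm, 34 mm wide, top z = 84 mm. Orange sprung lever on the +x side, upper end x 16 to 24, z 70 mm. Goes on the tab with +x toward the box, or turned about.
- clip_grip (a point): Where to squeeze the logger's lever and handle plate together along the logger's x: at x = -0.5, z = 68 mm of the logger, the centre of the squeezed width. Outside width 38 mm at rest (handle plate face x = -14, lever x = 24), 27 mm squeezed to its hard stop, about 11 N.
- jaw (a joint): Angle of the logger's lever about its pin at x = 6, z = 46 mm: 0 jaw shut on nothing, 0.42 squeezed fully open, about 0.16 when clipped on the 5 mm tab.
- clip_mouth (a point): Point of the logger at x = 2.5, z = 14 mm, where the jaw bar of the lever springs against the housing face x = 0. Squeezed, the mouth is open for x 0 to 13 mm; a plate enters it from below, at most up to z = 42 mm of the logger. When clipped this point lies 6 to 28 mm below the tab's top edge and within 16 mm of the tab's middle.
- brush: Dark antistatic brush lying flat, 132 x 18 x 20 mm, origin at its middle underside; a bystander.
- impeller: Black fan impeller lying flat, 55 mm across, 20 mm high, origin at its underside centre; a bystander.
- weight: Brass reference weight, 28 mm across, 42 mm high, origin at its underside centre; a bystander.

How it is judged:
By the outcome, as a careful person would: the job done as asked, in the order asked, and still so for the second after the job is handed in, while the arm keeps its last pose, push and grip.
It also fails if it takes over 45 s, if anything falls off the work surface, if the arm or the gripper's body presses on something with over 40 N, if the wrist force passes 120 N, or if a joint passes its speed limit or range.

## Working session

There is one attempt and no reset: what is moved stays moved. The work goes in short steps, Python scripts to look and compute and a tool call to move; the robot and the scene stay as the last step left them, time stands still between calls to the robot, and variables do not carry over. Pictures are saved under pics/ and viewed, at most 10 in all, crops included, and the job is handed in when it is done.

Besides the shell and the picture viewer there is one more tool, called after "Emit:" as name(argument=value, ...) on one line, values as JSON. jog_arm: Moves the arm, as the interface text tells. Its arguments: {"type":"object","properties":{"steps":{"type":"array","items":{"type":"object","properties":{"linear":{"type":"array","items":{"type":"number"}},"dr":{"type":"array","items":{"type":"number"}}}}},"grip":{"type":"number"}},"required":["steps"]}

```bash
mkdir -p pics && python3 - <<'E'
from plant import sensors, imaging, manip
import cv2, numpy as np
print(sensors.get_state(), manip.hold_point_z)
for n in ("top","scene"):
    c=imaging.read_camera(n)
    np.savez(f"pics/{n}0.npz",**c)
    cv2.imwrite(f"pics/{n}0.png",c["image"][:,:,::-1])
    R=cv2.Rodrigues(np.array(c["rvec"]))[0]; print(n,c["mtx"],(-R.T@np.array(c["tvec"]).ravel()),R)
E
```

```text
{'time_s': 0.0, 'joint_positions': array([ 1.08738403,  0.33286056, -0.06469953,  1.46091823,  0.02160054,
        1.34991127, -0.08849215]), 'dq': array([-1.14005228e-03, -1.89124315e-03,  8.85208661e-04, -3.48006023e-05,
        2.23592995e-04, -4.46477087e-04, -5.27855166e-04]), 'joint_efforts': array([-4.41649654e-04, -6.23260832e+01,  2.44700391e-02, -3.89892912e+01,
       -6.13102410e-02,  3.98264278e-02,  1.20799637e-04]), 'tool_pos': array([ 0.27774723, -0.55946842,  0.22177203]), 'tcp_rot': array([-3.14019230e+00,  6.57579161e-05,  4.60840370e-01]), 'wrist_force': array([-0.00457438, -0.68168601,  0.21308619]), 'torque': array([ 0.01945597, -0.02105495, -0.05057078]), 'grasp_force': 0.0, 'gripper_width': 0.08742681527613992} 0.0187
top [[362.99054217   0.         322.56506291]
 [  0.         362.99054217 199.4125737 ]
 [  0.           0.           1.        ]] [ 0.39191483 -0.06936749  0.93853621] [[ 0.01034953 -0.99988193 -0.01135873]
 [-0.98118276 -0.00796442 -0.19291697]
 [ 0.19280372  0.01314159 -0.98114934]]
scene [[388.10288078   0.         319.98266519]
 [  0.         388.10288078 205.37171547]
 [  0.           0.           1.        ]] [-0.03734899  0.42847741  0.43861199] [[-0.64948672 -0.76013178  0.01914864]
 [-0.32575634  0.25540751 -0.91030204]
 [ 0.68705881 -0.59746688 -0.41350153]]
```

View pics/top0.png

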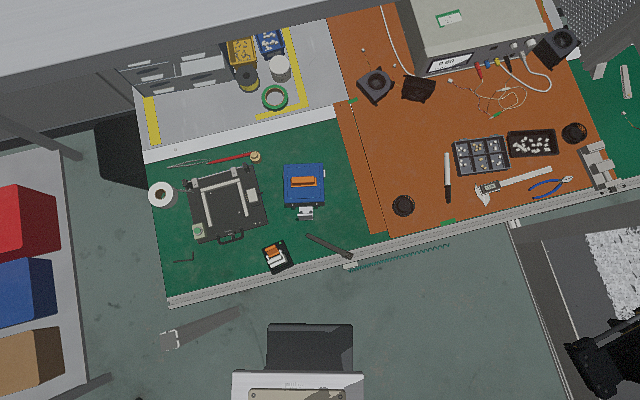

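View pics/scene0.png

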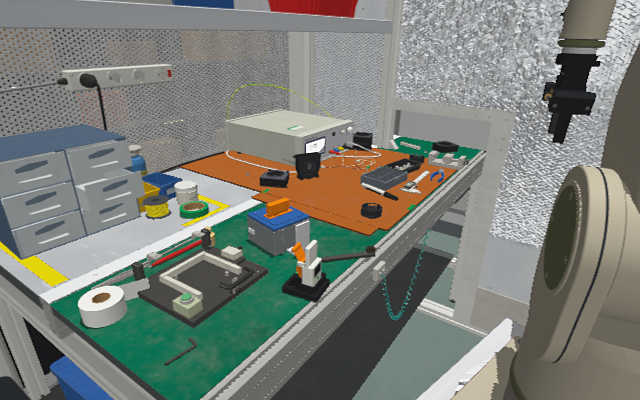

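The top view shows the blue lid near (304,185), the tab near (306,212) just below it, the dock and logger near (275,255), and the brush near (329,246). Next I'll view enlarged crops.

```bash
python3 - <<'E'
import cv2, numpy as np
t=cv2.imread("pics/top0.png")[155:280,250:350]; s=cv2.imread("pics/scene0.png")[190:305,235:385]
a=cv2.resize(t,None,fx=4.4,fy=4.4,interpolation=cv2.INTER_NEAREST);b=cv2.resize(s,None,fx=2.3,fy=2.3,interpolation=cv2.INTER_NEAREST)
o=np.zeros((550,790,3),np.uint8);o[:a.shape[0],:a.shape[1]]=a;o[:b.shape[0],442:442+b.shape[1]]=b
cv2.imwrite("pics/crop0.png",o)
E
```

```text
(no output)
```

View pics/crop0.png

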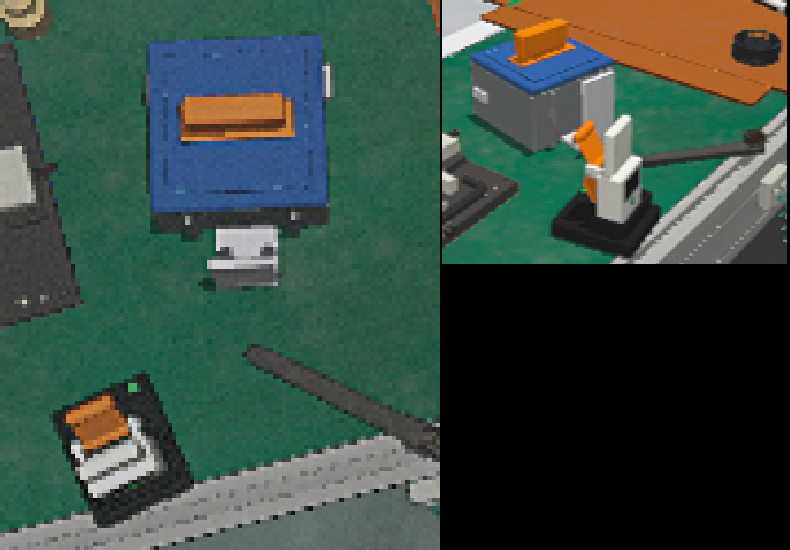

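The crop shows the lid square on, with its handle near top pixel (304,180). The tab's strip is near (305,215). The logger is turned about 20°, with its lever up and to the left of its plate. Now I'll measure with masks.

```bash
cat > h.py <<'E'
import cv2, numpy as np
def load(n,k):
    c=dict(np.load(f"pics/{n}{k}.npz")); return c
def ray(c,p,z):
    """pixels Nx2 -> world points on plane z"""
    R=cv2.Rodrigues(c["rvec"])[0]; o=-R.T@c["tvec"].ravel()
    u=cv2.undistortPoints(np.float64(p).reshape(-1,1,2),c["mtx"],None).reshape(-1,2)
    d=np.c_[u,np.ones(len(u))]@R
    return o+d*((z-o[2])/d[:,2])[:,None]
def proj(c,P): return cv2.projectPoints(np.float64(P).reshape(-1,3),c["rvec"],c["tvec"],c["mtx"],None)[0].reshape(-1,2)
def mask(c,roi,lo,hi):
    h=cv2.cvtColor(c["image"],cv2.COLOR_RGB2HSV); m=cv2.inRange(h,lo,hi); k=np.zeros_like(m); a,b,e,f=roi; k[b:f,a:e]=m[b:f,a:e]; return k
def big(m):
    n,l,s,_=cv2.connectedComponentsWithStats(m); i=1+np.argmax(s[1:,4]); y,x=np.where(l==i); return np.c_[x,y],s[i]
def rect(c,pix,z):
    w=ray(c,pix,z)[:,:2]; hull=cv2.convexHull(np.float32(w)); return cv2.minAreaRect(hull*1000)
E
python3 - <<'E'
from h import *
t=load("top",0)
roi=(275,155,335,215)
p,s=big(mask(t,roi,(100,80,60),(125,255,255))); print("lid",s,rect(t,p,.066))
p,s=big(mask(t,roi,(5,120,60),(20,255,255))); print("handle",s,rect(t,p,.097))
p,s=big(mask(t,roi,(5,120,190),(20,255,255))); print("handle bright",s,rect(t,p,.097))
r2=(260,235,290,275)
p,s=big(mask(t,r2,(3,120,60),(20,255,255))); print("lever",s,rect(t,p,.084))
p,s=big(mask(t,r2,(3,120,190),(20,255,255))); print("lever bright",s,rect(t,p,.084))
p,s=big(mask(t,r2,(0,0,150),(180,60,255))); print("white",s,rect(t,p,.098))
p,s=big(mask(t,r2,(0,0,0),(180,90,50))); print("dock",s,rect(t,p,.02))
print("V tab");g=cv2.cvtColor(t["image"],cv2.COLOR_RGB2GRAY);print(g[204:223,294:316])
print("logger");print(g[242:272,262:290]); 
print(mask(t,r2,(3,120,60),(20,255,255))[242:272,262:290]//255)
E
```

```text
lid [ 283  163   42   40 1283] ((605.7858276367188, -9.494094848632812), (99.0780029296875, 98.7568359375), 3.10237979888916)
handle [291 176  26  11 251] ((601.3322143554688, -11.893987655639648), (24.216623306274414, 60.35710906982422), 4.358433723449707)
handle bright [292 176  22   7 105] ((606.391357421875, -9.600337982177734), (12.926137924194336, 50.63009262084961), 3.3755457401275635)
lever [264 245  16  13 121] ((436.41485595703125, 60.499534606933594), (25.243337631225586, 29.300390243530273), 27.27406120300293)
lever bright [265 245  10   6  22] ((444.04693603515625, 65.17765045166016), (4.330276012420654, 23.68653106689453), 23.842029571533203)
white [266 250  20  18 128] ((418.6766357421875, 49.30910873413086), (29.597318649291992, 38.217628479003906), 25.807697296142578)
dock [269 240  21  35 224] ((424.84967041015625, 54.769126892089844), (69.92395782470703, 58.3686408996582), 24.881088256835938)
V tab
[[ 45  60  55  45  57  46  47  54  46  49  47  46  54  45  49  45  47  46
   53  52  51  44]
 [ 53  52  53  52  48  48  41  45  48  52  42  38  42  53  50  52  60  53
  
[... 6187 characters left out ...]
0 0 0 0 0 0 0 0 0 0 0 0 0 0 0 0 0 0 0 0 0 0 0 0 0]
 [0 0 0 0 0 0 0 0 0 0 0 0 0 0 0 0 0 0 0 0 0 0 0 0 0 0 0 0]
 [0 0 0 0 0 0 0 0 0 0 0 0 0 0 0 0 0 0 0 0 0 0 0 0 0 0 0 0]
 [0 0 0 0 0 0 0 0 0 0 0 0 0 0 0 0 0 0 0 0 0 0 0 0 0 0 0 0]
 [0 0 0 0 0 0 0 0 0 0 0 0 0 0 0 0 0 0 0 0 0 0 0 0 0 0 0 0]
 [0 0 0 0 0 0 0 0 0 0 0 0 0 0 0 0 0 0 0 0 0 0 0 0 0 0 0 0]
 [0 0 0 0 0 0 0 0 0 0 0 0 0 0 0 0 0 0 0 0 0 0 0 0 0 0 0 0]
 [0 0 0 0 0 0 0 0 0 0 0 0 0 0 0 0 0 0 0 0 0 0 0 0 0 0 0 0]
 [0 0 0 0 0 0 0 0 0 0 0 0 0 0 0 0 0 0 0 0 0 0 0 0 0 0 0 0]
 [0 0 0 0 0 0 0 0 0 0 0 0 0 0 0 0 0 0 0 0 0 0 0 0 0 0 0 0]
 [0 0 0 0 0 0 0 0 0 0 0 0 0 0 0 0 0 0 0 0 0 0 0 0 0 0 0 0]
 [0 0 0 0 0 0 0 0 0 0 0 0 0 0 0 0 0 0 0 0 0 0 0 0 0 0 0 0]]
```

```bash
python3 - <<'E'
from h import *
t=load("top",0); s=load("scene",0)
a=np.radians(24.4);u=np.array([np.cos(a),np.sin(a)]);v=np.array([-u[1],u[0]])
for n,p,z in (("plate",[[267.5,262],[281,257]],.098),("leverends",[[264.7,250.3],[275,245]],.084)):
    w=ray(t,p,z)[:,:2]*1000; m=w.mean(0); print(n,w,m,"u,v",m@u,m@v,"len",np.linalg.norm(w[0]-w[1]))
b=np.radians(3.1);c=np.array([606,-9.5])/1000
def box(x,y,z): return [c[0]+x*np.cos(b)-y*np.sin(b),c[1]+x*np.sin(b)+y*np.cos(b),z]
P=[box(x,y,.075) for x in (-.0845,-.0795) for y in (.018,-.018)]
print("tab top proj top/scene",proj(t,P),proj(s,P))
w=ray(t,[[296.6,215.2],[312.3,214.6]],.075)*1000; print("tab top ends", w, w.mean(0), "expected",box(-.082,0,.075))
E
```

```text
plate [[410.22187593  66.29565713]
 [421.82508651  35.75362472]] [416.02348122  51.02464093] u,v 399.94429205358307 -125.39383621237445 len 32.6718569956411
leverends [[437.4295319   76.18648796]
 [449.98742255  52.49613285]] [443.70847723  64.3413104 ] u,v 430.6577407206038 -124.70335739240461 len 26.81293610637122
tab top proj top/scene [[296.73624542 215.91653391]
 [311.68771571 215.24311203]
 [296.67397173 213.86286596]
 [311.60890535 213.18996054]] [[296.99224625 225.47462997]
 [310.12280227 220.20685437]
 [295.39472237 224.62709789]
 [308.51732167 219.4042589 ]]
tab top ends [[522.38856915   4.27404576  75.        ]
 [524.17294201 -33.49159047  75.        ]] [523.28075558 -14.60877235  75.        ] expected [np.float64(0.5241199930332506), np.float64(-0.013934462664751575), 0.075]
```

Emit:
jog_arm(steps=[{"linear": [0.03, 0.05, 0.01], "dr": [0, 0, 10]}, {"linear": [0.07, 0.09, 0.02], "dr": [0, 0, 20]}, {"linear": [0.11, 0.13, 0.03], "dr": [0, 0, 30]}, {"linear": [0.15, 0.17, 0.03], "dr": [0, 0, 38]}, {"linear": [0.18, 0.22, 0.03], "dr": [0, 0, 45]}], grip=1)

```text
time_s: 0.72
tool_pos: [0.459, -0.3384, 0.2522]
tcp_rot: [-3.141, -0.0, 1.25]
wrist_force: [-0.2, -0.7, -0.1]
gripper_width: 0.087
grasp_force: 0.0
```

Emit:
jog_arm(steps=[{"linear": [0.02, 0.06, 0], "dr": [0, 0, 8]}, {"linear": [0.03, 0.12, 0], "dr": [0, 0, 16]}, {"linear": [0.03, 0.18, 0], "dr": [0, 0, 24]}, {"linear": [0.02, 0.24, 0], "dr": [0, 0, 32]}, {"linear": [0.0, 0.3, -0.02], "dr": [0, 0, 38]}])

```text
time_s: 1.35
tool_pos: [0.4593, -0.0409, 0.2342]
tcp_rot: [3.14, 0.001, 1.914]
wrist_force: [0.9, 1.6, -0.6]
gripper_width: 0.087
grasp_force: 0.0
```

Emit:
jog_arm(steps=[{"linear": [-0.02, 0.05, -0.02], "dr": [0, 0, 5]}, {"linear": [-0.03, 0.09, -0.05], "dr": [0, 0, 5]}, {"linear": [-0.033, 0.095, -0.09], "dr": [0, 0, 5]}, {"linear": [-0.033, 0.095, -0.09], "dr": [0, 0, 5]}])

```text
time_s: 1.85
tool_pos: [0.424, 0.0518, 0.1418]
tcp_rot: [-3.137, -0.002, 1.998]
wrist_force: [-0.3, -0.6, 1.2]
gripper_width: 0.0868
grasp_force: 0.0
```

```bash
python3 - <<'E'
from plant import sensors, imaging
import cv2, numpy as np
from h import *
for n in ("top","scene"): np.savez(f"pics/{n}1.npz",**imaging.read_camera(n))
st=sensors.get_state(); print(st["tool_pos"],st["tcp_rot"])
t,s=load("top",1),load("scene",1)
a=np.radians(24.4);u=np.array([np.cos(a),np.sin(a)]);v=np.array([-u[1],u[0]]);O=(410*u-125.2*v)/1000
def L(x,y,z): return np.r_[O+(x*u+y*v)/1000,(z+14)/1000]
P=[L(x,y,84) for x,y in((-14,17),(-14,-17),(-5,-17),(-5,17))]; Q=[L(x,y,70) for x in(16,24) for y in(10,-10)]
b=s["image"][:,:,::-1]
out=cv2.resize(b[170:310,230:400],None,fx=4,fy=4,interpolation=cv2.INTER_NEAREST).copy()
for p in proj(s,P+Q+[st["tool_pos"]]): cv2.circle(out,tuple(int(k) for k in ((p-[230,170]+.5)*4)),2,(255,0,255),-1)
cv2.imwrite("pics/s1.png",out)
E
```

```text
[0.42650466 0.05131524 0.14462461] [ 3.14136123e+00 -1.89516735e-04  1.99615845e+00]
```

View pics/s1.png

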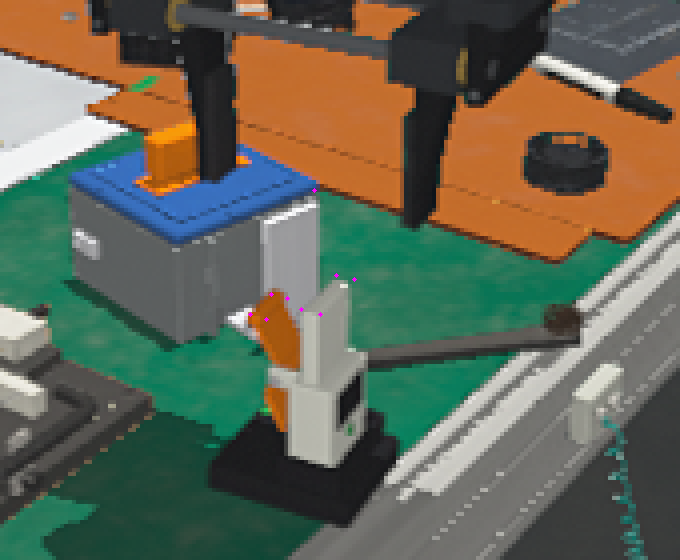

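The projected plate and lever points land within about 1 px (2 mm) of the logger in the scene view. The open fingers hang behind and above it. I'll descend in stages and check how well the arm tracks.

Emit:
jog_arm(steps=[{"linear": [0, 0, -0.02]}, {"linear": [0, 0, -0.04]}, {"linear": [0, 0, -0.05]}, {"linear": [0, 0, -0.05]}, {"linear": [0, 0, -0.05]}])

```text
invalid input at $.steps[0]: expected keys linear, dr
```

Emit:
jog_arm(steps=[{"linear": [0, 0, -0.02], "dr": [0, 0, 0]}, {"linear": [0, 0, -0.04], "dr": [0, 0, 0]}, {"linear": [0, 0, -0.05], "dr": [0, 0, 0]}, {"linear": [0, 0, -0.05], "dr": [0, 0, 0]}, {"linear": [0, 0, -0.05], "dr": [0, 0, 0]}])

```text
time_s: 2.58
tool_pos: [0.4268, 0.0517, 0.0947]
tcp_rot: [3.14, 0.0, 1.996]
wrist_force: [-0.2, -0.2, -0.3]
gripper_width: 0.0869
grasp_force: 0.0
```

Emit:
jog_arm(steps=[{"linear": [-0.002, 0.003, -0.01], "dr": [0, 0, 0]}, {"linear": [-0.002, 0.003, -0.02], "dr": [0, 0, 0]}, {"linear": [-0.002, 0.003, -0.0285], "dr": [0, 0, 0]}, {"linear": [-0.002, 0.003, -0.0285], "dr": [0, 0, 0]}])

```text
time_s: 3.08
tool_pos: [0.4235, 0.0547, 0.0644]
tcp_rot: [-3.14, -0.001, 1.997]
wrist_force: [-0.4, -0.8, 0.1]
gripper_width: 0.0868
grasp_force: 0.0
```

Emit:
jog_arm(steps=[{"linear": [0, 0, 0], "dr": [0, 0, 0]}, {"linear": [0, 0, 0], "dr": [0, 0, 0]}, {"linear": [0, 0, 0], "dr": [0, 0, 0]}, {"linear": [0, 0, 0], "dr": [0, 0, 0]}, {"linear": [0, 0, 0], "dr": [0, 0, 0]}], grip=-1)

```text
time_s: 3.7
tool_pos: [0.4243, 0.0547, 0.0654]
tcp_rot: [3.141, 0.0, 1.997]
wrist_force: [-0.4, 0.1, 0.5]
gripper_width: 0.045
grasp_force: 0.2
```

Emit:
jog_arm(steps=[{"linear": [0, 0, 0], "dr": [0, 0, 0]}, {"linear": [0, 0, 0], "dr": [0, 0, 0]}, {"linear": [0, 0, 0], "dr": [0, 0, 0]}, {"linear": [0, 0, 0], "dr": [0, 0, 0]}, {"linear": [0, 0, 0], "dr": [0, 0, 0]}])

```text
time_s: 4.32
tool_pos: [0.4239, 0.0546, 0.0654]
tcp_rot: [-3.141, 0.0, 1.997]
wrist_force: [-2.0, -0.7, 4.9]
gripper_width: 0.0261
grasp_force: 28.6
```

Squeezed to the stop (26 mm wide, 29 N). Now lift straight up.

Emit:
jog_arm(steps=[{"linear": [0, 0, 0.01], "dr": [0, 0, 0]}, {"linear": [0, 0, 0.025], "dr": [0, 0, 0]}, {"linear": [0, 0, 0.05], "dr": [0, 0, 0]}, {"linear": [0, 0, 0.09], "dr": [0, 0, 0]}, {"linear": [0, 0, 0.12], "dr": [0, 0, 0]}])

```text
time_s: 4.95
tool_pos: [0.4243, 0.055, 0.1878]
tcp_rot: [3.14, 0.001, 1.997]
wrist_force: [0.5, -0.1, -1.5]
gripper_width: 0.0266
grasp_force: 28.6
```

Emit:
jog_arm(steps=[{"linear": [0.025, -0.018, 0], "dr": [0, 0, -6]}, {"linear": [0.05, -0.036, 0], "dr": [0, 0, -12]}, {"linear": [0.075, -0.054, 0], "dr": [0, 0, -18]}, {"linear": [0.093, -0.0695, 0], "dr": [0, 0, -21.3]}, {"linear": [0.093, -0.0695, 0], "dr": [0, 0, -21.3]}])

```text
time_s: 5.58
tool_pos: [0.5178, -0.016, 0.1858]
tcp_rot: [3.141, -0.001, 1.623]
wrist_force: [-0.6, -0.2, -1.6]
gripper_width: 0.0263
grasp_force: 28.6
```

Emit:
jog_arm(steps=[{"linear": [0, 0, -0.02], "dr": [0, 0, 0]}, {"linear": [0, 0, -0.04], "dr": [0, 0, 0]}, {"linear": [0, 0, -0.05], "dr": [0, 0, 0]}, {"linear": [0, 0, -0.05], "dr": [0, 0, 0]}, {"linear": [0, 0, -0.05], "dr": [0, 0, 0]}])

```text
time_s: 6.2
tool_pos: [0.5175, -0.0146, 0.1362]
tcp_rot: [3.14, 0.0, 1.625]
wrist_force: [0.6, -0.7, -1.1]
gripper_width: 0.026
grasp_force: 28.6
```

```bash
cat > snap.py <<'E'
import sys,cv2,numpy as np
from plant import sensors, imaging
k=sys.argv[1]; st=sensors.get_state(); print(st["tool_pos"],st["tcp_rot"],st["wrist_force"],st["torque"],st["gripper_width"])
o=np.zeros((400,800,3),np.uint8)
for i,(n,(a,b)) in enumerate((("top",(258,150)),("scene",(255,160)))):
    c=imaging.read_camera(n); np.savez(f"pics/{n}{k}.npz",**c)
    o[:,400*i:400*i+400]=cv2.resize(c["image"][b:b+100,a:a+100,::-1],(400,400),interpolation=cv2.INTER_NEAREST)
cv2.imwrite(f"pics/v{k}.png",o)
E
python3 snap.py 2
```

```text
[ 0.51746748 -0.01458484  0.13615982] [3.14038241e+00 1.10181718e-04 1.62529975e+00] [ 0.61022046 -0.72552401 -1.09551957] [-0.0183576  -0.10788469  0.00675481] 0.025971773496963595
```

View pics/v2.png

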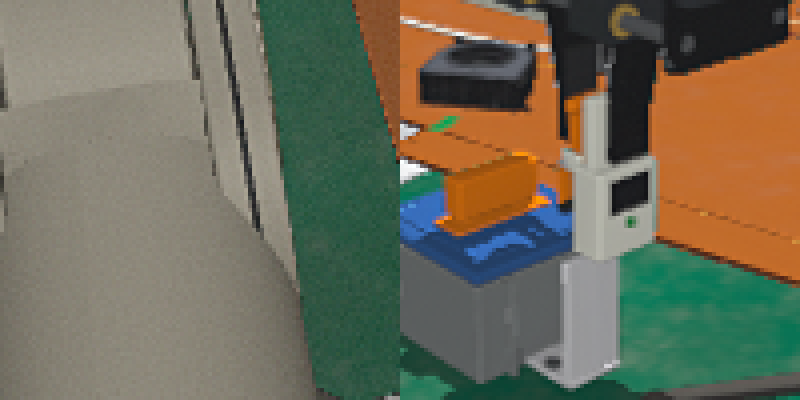

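The scene view shows the logger hanging about 10 mm above the tab, with its housing on the outer side of the tab. Lower slowly while watching the force.

Emit:
jog_arm(steps=[{"linear": [0, 0, -0.005], "dr": [0, 0, 0]}, {"linear": [0, 0, -0.01], "dr": [0, 0, 0]}, {"linear": [0, 0, -0.014], "dr": [0, 0, 0]}, {"linear": [0, 0, -0.018], "dr": [0, 0, 0]}, {"linear": [0, 0, -0.02], "dr": [0, 0, 0]}])

```text
time_s: 6.92
tool_pos: [0.517, -0.0148, 0.1149]
tcp_rot: [-3.141, -0.0, 1.625]
wrist_force: [-0.6, -0.3, -0.9]
gripper_width: 0.0259
grasp_force: 28.6
```

Emit:
jog_arm(steps=[{"linear": [0, 0, -0.005], "dr": [0, 0, 0]}, {"linear": [0, 0, -0.01], "dr": [0, 0, 0]}, {"linear": [0, 0, -0.015], "dr": [0, 0, 0]}, {"linear": [0, 0, -0.02], "dr": [0, 0, 0]}, {"linear": [0, 0, -0.02], "dr": [0, 0, 0]}])

```text
time_s: 7.55
tool_pos: [0.5168, -0.0148, 0.0948]
tcp_rot: [-3.141, -0.0, 1.625]
wrist_force: [-0.7, 0.2, -0.5]
gripper_width: 0.0261
grasp_force: 28.6
```

```bash
python3 snap.py 3
```

```text
[ 0.5167945  -0.01476727  0.09477986] [-3.14090867e+00 -1.62696892e-04  1.62506070e+00] [-0.65005359  0.23546771 -0.47636659] [-0.02063459 -0.09400372  0.00395026] 0.026096336145586884
```

View pics/v3.png

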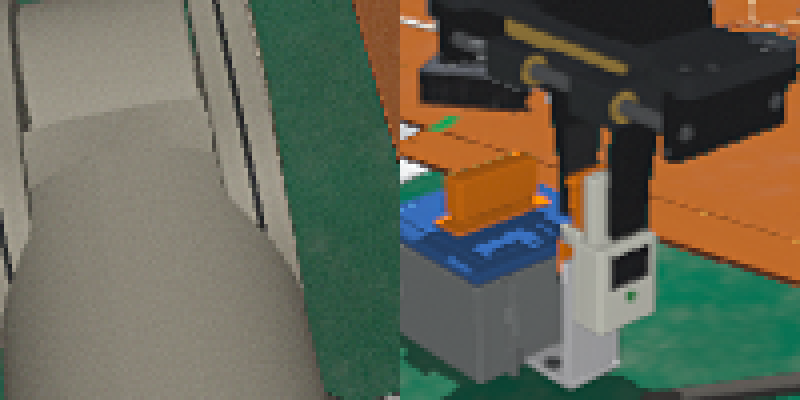

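The housing is now on the outer side of the tab, with the tab inside the mouth and no contact force. I'll nudge the housing face against the tab before letting go.

Emit:
jog_arm(steps=[{"linear": [0.001, 0, 0], "dr": [0, 0, 0]}, {"linear": [0.002, 0, 0], "dr": [0, 0, 0]}, {"linear": [0.0025, 0, 0], "dr": [0, 0, 0]}, {"linear": [0.0025, 0, 0], "dr": [0, 0, 0]}])

```text
time_s: 8.15
tool_pos: [0.5196, -0.0148, 0.0952]
tcp_rot: [3.141, -0.0, 1.625]
wrist_force: [-0.6, 0.7, -0.2]
gripper_width: 0.0263
grasp_force: 28.6
```

Emit:
jog_arm(steps=[{"linear": [0.0005, 0, 0], "dr": [0, 0, 0]}, {"linear": [0.001, 0, 0], "dr": [0, 0, 0]}, {"linear": [0.0015, 0, 0], "dr": [0, 0, 0]}, {"linear": [0.0015, 0, 0], "dr": [0, 0, 0]}])

```text
time_s: 8.65
tool_pos: [0.5211, -0.0148, 0.0952]
tcp_rot: [3.141, -0.0, 1.625]
wrist_force: [0.3, -0.1, -1.5]
gripper_width: 0.0257
grasp_force: 28.6
```

Emit:
jog_arm(steps=[{"linear": [0, 0, 0], "dr": [0, 0, 0]}, {"linear": [0, 0, 0], "dr": [0, 0, 0]}, {"linear": [0, 0, 0], "dr": [0, 0, 0]}, {"linear": [0, 0, 0], "dr": [0, 0, 0]}, {"linear": [0, 0, 0], "dr": [0, 0, 0]}], grip=0.3)

```text
time_s: 9.28
tool_pos: [0.5211, -0.0148, 0.0953]
tcp_rot: [3.141, 0.0, 1.625]
wrist_force: [-0.1, -0.6, 0.2]
gripper_width: 0.0557
grasp_force: 0.0
```

```bash
python3 snap.py 4
```

```text
[ 0.52112625 -0.01479708  0.09527368] [3.14141935e+00 1.81560868e-05 1.62493058e+00] [-0.10820103 -0.55314053  0.19058137] [-0.0311123  -0.07547226 -0.01539436] 0.0556610617635732
```

View pics/v4.png

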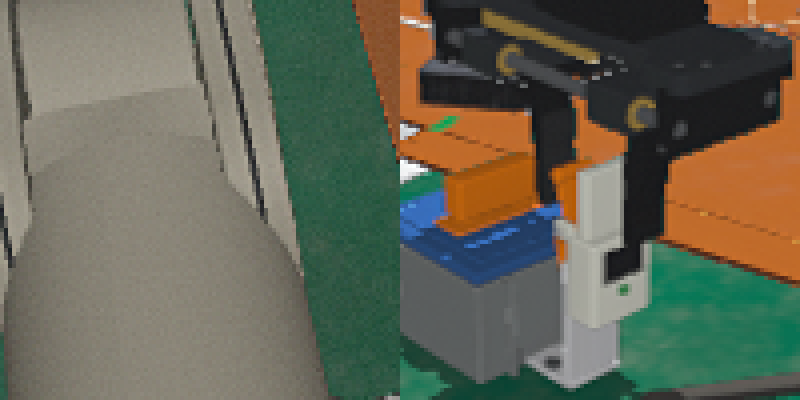

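The logger now stands clipped upright on the tab and both fingers are clear of it. Withdraw upward, then go over the handle.

Emit:
jog_arm(steps=[{"linear": [0, 0, 0.015], "dr": [0, 0, 0]}, {"linear": [0, 0, 0.04], "dr": [0, 0, 0]}, {"linear": [0, 0, 0.07], "dr": [0, 0, 0]}, {"linear": [0.01, 0.001, 0.075], "dr": [0, 0, 0]}, {"linear": [0.05, 0.003, 0.075], "dr": [0, 0, 0]}])

```text
time_s: 10.0
tool_pos: [0.5717, -0.0122, 0.1717]
tcp_rot: [3.14, 0.002, 1.624]
wrist_force: [0.8, 0.4, 0.2]
gripper_width: 0.0568
grasp_force: 0.0
```

Emit:
jog_arm(steps=[{"linear": [0.035, 0.002, 0], "dr": [0, 0, 0]}, {"linear": [0.035, 0.002, -0.03], "dr": [0, 0, 0]}, {"linear": [0.035, 0.002, -0.05], "dr": [0, 0, 0]}, {"linear": [0.035, 0.002, -0.05], "dr": [0, 0, 0]}])

```text
time_s: 10.5
tool_pos: [0.6048, -0.0099, 0.1185]
tcp_rot: [-3.138, -0.0, 1.625]
wrist_force: [-0.6, 0.5, 0.8]
gripper_width: 0.0565
grasp_force: 0.0
```

```bash
python3 snap.py 5
```

```text
[ 0.6048394  -0.00992838  0.11851871] [-3.13827707e+00 -2.98406310e-04  1.62501947e+00] [-0.56879323  0.49536415  0.80198043] [-0.01598506 -0.08766966  0.03287132] 0.05652696708727256
```

View pics/v5.png

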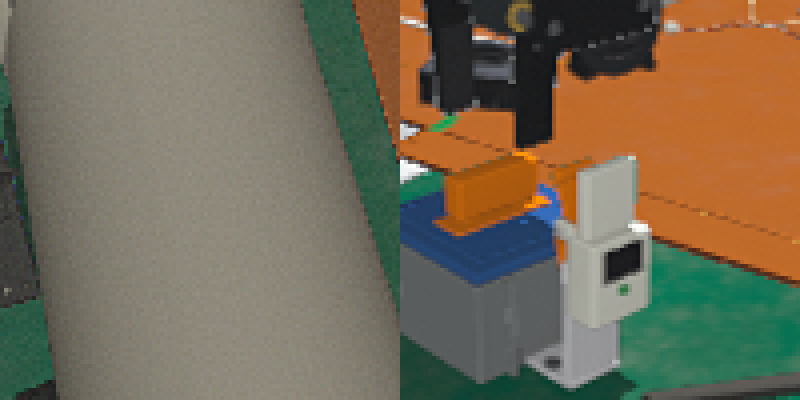

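The logger stays clipped, and the fingers are astride the orange bar and above it. Descend to the grip height.

Emit:
jog_arm(steps=[{"linear": [0.001, 0, -0.02], "dr": [0, 0, 0]}, {"linear": [0.001, 0, -0.035], "dr": [0, 0, 0]}, {"linear": [0.001, 0, -0.044], "dr": [0, 0, 0]}, {"linear": [0.001, 0, -0.046], "dr": [0, 0, 0]}, {"linear": [0.001, 0, -0.046], "dr": [0, 0, 0]}])

```text
time_s: 11.22
tool_pos: [0.6072, -0.0097, 0.0744]
tcp_rot: [3.141, -0.0, 1.625]
wrist_force: [0.5, 1.1, -0.2]
gripper_width: 0.0564
grasp_force: 0.0
```

Emit:
jog_arm(steps=[{"linear": [-0.001, 0, -0.0015], "dr": [0, 0, 0]}, {"linear": [-0.001, 0, -0.003], "dr": [0, 0, 0]}, {"linear": [-0.001, 0, -0.003], "dr": [0, 0, 0]}])

```text
time_s: 11.6
tool_pos: [0.6061, -0.0098, 0.0712]
tcp_rot: [3.141, 0.0, 1.625]
wrist_force: [0.1, 0.9, 0.6]
gripper_width: 0.0565
grasp_force: 0.0
```

Emit:
jog_arm(steps=[{"linear": [0, 0, 0], "dr": [0, 0, 0]}, {"linear": [0, 0, 0], "dr": [0, 0, 0]}, {"linear": [0, 0, 0], "dr": [0, 0, 0]}, {"linear": [0, 0, 0], "dr": [0, 0, 0]}, {"linear": [0, 0, 0], "dr": [0, 0, 0]}], grip=-1)

```text
time_s: 12.22
tool_pos: [0.6062, -0.0098, 0.0713]
tcp_rot: [3.141, -0.0, 1.625]
wrist_force: [-0.1, -0.2, 0.4]
gripper_width: 0.0159
grasp_force: 30.0
```

Emit:
jog_arm(steps=[{"linear": [0, 0, 0], "dr": [0, 0, 0]}, {"linear": [0, 0, 0], "dr": [0, 0, 0]}, {"linear": [0, 0, 0], "dr": [0, 0, 0]}, {"linear": [0, 0, 0], "dr": [0, 0, 0]}, {"linear": [0, 0, 0], "dr": [0, 0, 0]}])

```text
time_s: 12.85
tool_pos: [0.6062, -0.0098, 0.0713]
tcp_rot: [3.141, -0.0, 1.625]
wrist_force: [0.6, 0.2, 0.4]
gripper_width: 0.0157
grasp_force: 30.0
```

Bar gripped (16 mm wide, 30 N). Now pull slowly.

Emit:
jog_arm(steps=[{"linear": [0, 0, 0.0004], "dr": [0, 0, 0]}, {"linear": [0, 0, 0.0008], "dr": [0, 0, 0]}, {"linear": [0, 0, 0.0012], "dr": [0, 0, 0]}, {"linear": [0, 0, 0.0016], "dr": [0, 0, 0]}, {"linear": [0, 0, 0.002], "dr": [0, 0, 0]}])

```text
time_s: 13.48
tool_pos: [0.6056, -0.0099, 0.0723]
tcp_rot: [-3.14, -0.0, 1.625]
wrist_force: [2.7, 0.9, -14.1]
gripper_width: 0.0159
grasp_force: 30.0
```

Emit:
jog_arm(steps=[{"linear": [0, 0, 0.0006], "dr": [0, 0, 0]}, {"linear": [0, 0, 0.0012], "dr": [0, 0, 0]}, {"linear": [0, 0, 0.0018], "dr": [0, 0, 0]}, {"linear": [0, 0, 0.0024], "dr": [0, 0, 0]}, {"linear": [0, 0, 0.003], "dr": [0, 0, 0]}])

```text
time_s: 14.1
tool_pos: [0.6058, -0.0098, 0.0765]
tcp_rot: [-3.141, 0.0, 1.625]
wrist_force: [-4.5, -0.4, -4.0]
gripper_width: 0.0156
grasp_force: 30.0
```

Emit:
jog_arm(steps=[{"linear": [0, 0, 0.001], "dr": [0, 0, 0]}, {"linear": [0, 0, 0.002], "dr": [0, 0, 0]}, {"linear": [0, 0, 0.003], "dr": [0, 0, 0]}, {"linear": [0, 0, 0.004], "dr": [0, 0, 0]}, {"linear": [0, 0, 0.005], "dr": [0, 0, 0]}])

```text
time_s: 14.72
tool_pos: [0.6073, -0.0097, 0.0823]
tcp_rot: [3.139, -0.0, 1.625]
wrist_force: [-0.6, 1.0, -2.2]
gripper_width: 0.0158
grasp_force: 30.0
```

Emit:
jog_arm(steps=[{"linear": [0, 0, 0.002], "dr": [0, 0, 0]}, {"linear": [0, 0, 0.004], "dr": [0, 0, 0]}, {"linear": [0, 0, 0.006], "dr": [0, 0, 0]}, {"linear": [0, 0, 0.008], "dr": [0, 0, 0]}, {"linear": [0, 0, 0.0095], "dr": [0, 0, 0]}])

```text
time_s: 15.35
tool_pos: [0.6061, -0.0098, 0.0909]
tcp_rot: [3.141, -0.0, 1.625]
wrist_force: [0.6, 0.1, -2.0]
gripper_width: 0.0161
grasp_force: 30.0
```

```bash
python3 snap.py 6
```

```text
[ 0.60614538 -0.00977089  0.09088265] [ 3.14136229e+00 -2.28233503e-05  1.62490583e+00] [ 0.61478646  0.05838267 -1.97109117] [ 0.00614658 -0.10837572 -0.01769413] 0.01607758634137476
```

View pics/v6.png

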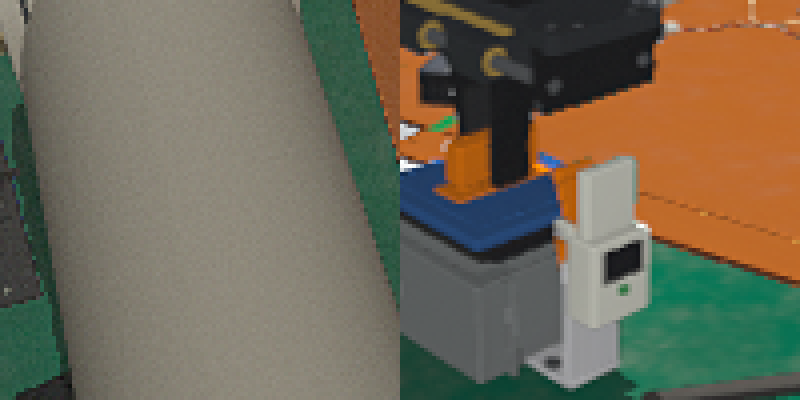

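The lid is level. Its front corner rose about 9 px, which matches roughly 20 mm, and the plug is clear of the rim. The logger is still clipped. Let it settle briefly, then hand in.

Emit:
jog_arm(steps=[{"linear": [0, 0, 0.0003], "dr": [0, 0, 0]}, {"linear": [0, 0, 0.0003], "dr": [0, 0, 0]}, {"linear": [0, 0, 0.0003], "dr": [0, 0, 0]}, {"linear": [0, 0, 0.0003], "dr": [0, 0, 0]}])

```text
time_s: 15.95
tool_pos: [0.6061, -0.0098, 0.091]
tcp_rot: [3.142, -0.0, 1.625]
wrist_force: [-0.0, 0.8, -1.4]
gripper_width: 0.0157
grasp_force: 30.0
```

```bash
python3 -c "
from plant import sensors, manip
s=sensors.get_state(); print(s['tool_pos'],s['wrist_force'],s['gripper_width'])
print(manip.job_done())"
```

```text
[ 0.6060712  -0.00975003  0.09099889] [-0.01969512  0.77747089 -1.42370608] 0.015678427676634514
the job is handed in; nothing more can be done
None
```

I handed the job in at about 16 s: the logger is clipped on the tab and released, and the arm is holding the lid level about 2 cm above its shut position; the judge's verdict was not shown.

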